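Set the straightedge against two stops and clamp it

ROBOT

A 7-joint arm with a two-finger parallel gripper is mounted at the origin on a cart in front of the work surface, level with it; the furniture and walls round the work are solid. World frame = base frame: x ahead of the robot, y to its left, z up, the work surface at z = 0. Lengths are in m, angles in rad, forces in N, time in s.
With the tool pointing down it reaches from about 0.4 to 0.875 m from the base axis. Payload 19.3 kg.
Tool frame: the origin (TCP) lies midway between the tips of the shut fingers; the grasp point (between the pads) lies 19 mm behind it; z points along the fingers, y is the direction in which the jaws open and shut (so a half turn about z gives the same grasp; the last joint's range is limited). The gripper opens to 85 mm and grips with 20 to 120 N. Pads are 22 mm wide; open, the fingers measure 114 mm over their backs; the gripper's body (76 mm by 85 mm) begins 54 mm behind the grasp point. The pads swing forward as they close: fully open they stand 13 mm farther back than shut.
Start: joints at [-1.284, 0.521, -0.036, 1.599, 0.021, 1.021, -0.113], TCP at [0.218, 0.586, 0.231] pointing down, gripper open.
Joint ranges: [-2.91, 2.91], [-0.3, 2.13], [-1.5, 1.42], [0.17, 2.43], [-1.26, 4.41], [0.16, 1.93], [-2.52, 2.52]. Speed limits (rad/s): [1.89, 1.89, 2.39, 2.39, 3.01, 3.01, 3.01].

INTERFACE

Orientations are given as [roll, pitch, yaw] about the fixed x, y, z axes, in that order (R = Rz(yaw) Ry(pitch) Rx(roll)).
In Python, from workcell import telemetry, cams, workorder gives the robot as it stands. The module is installed in compiled form; this text tells all that it offers.
- The arm moves only by the tool apply_moves, never from a script. Its argument "steps" is a list of rows, each a list of 4 numbers: the shift along the tool's x, y, z in cm, then the turn about the tool's z in rad. A call has exactly 10 rows; each row is the pose to reach, as a shift and turn from the pose commanded when the call began, along the tool's axes at that moment; what a row does not reach only later rows make up. A row lasts 1/12 s, in which the tool goes at most 41.7 mm and 7.16 degrees, less where a joint would pass 70% of its speed; a pose out of reach is approached as far as the arm can. A call with a gripper value outside its range is refused whole. "claw" is the closure, from 0 (fully open) to 1 (shut), set as the call begins (left out, the last holds). The fingers move at their own pace and stop on an object; "force" is the grip in N (left out, the last holds). Time passes only in rows, so rows that repeat a pose let the fingers close, or fill a call up. It gives the time, the measured TCP pose, the force and the opening at its end, in the units of the state.
- telemetry.observe(): the state, without advancing time (a new reading comes with each control period).
- cams.grab_frame(name): name is "scene" or "top"; returns a dict with "color" (384x512x3 uint8, red, green, blue), "mtx" (3x3 intrinsics, pixels), "eye" and "orientation" of the camera in the world. Camera axes: x right, y down, z forward; pixel columns grow to the right and rows downward; lengths in m; the calibration is good to about 2 mm. A picture is of the moment at which its call begins. There is no depth.
- workorder.job_done(): hands the job in, once; it reports no verdict.
Trained networks look in the newest picture that a camera, given by its name, has taken for a name from the list of things; names that differ only in an ending like _2 or _b are one class to them, and where a whole thing is asked for, a point or a joint stands for the part that bears it (a point fixed in the world has none). Each returns a list of dicts, best first, with "score" (0 to 1); they miss things now and then, are a little off and sometimes report something else, mostly with a low value. They report only what shows in the picture. A call takes as long as a camera call.
- cams.find_in(camera, name): "box" ([left, top, width, height] in pixels, round what is visible of it).
- cams.pinpoint(camera, name): "uv" ([column, row] in pixels: a listed point, or the origin of a listed thing).
The state is a dict: "clock": time; "qpos": joint angles; "qd": joint speeds; "joint_efforts": joint torques, N m; "position": TCP position; "tool_rot": TCP orientation; "force": force on the tool from outside, world axes, zero at the start; "moment": the same for the moment, N m; "grip_width": finger opening in m.
Only numpy, scipy, OpenCV 4.12 (cv2) and the standard library are available. Lean on these libraries where they do the work, as an engineer would, in place of code of your own. Each camera call takes 0.05 s, during which the arm holds its last target. There are 200 camera calls.

TASK

Slide the steel straightedge across the marking-out plate, keeping it flat on the plate, until its graduated edge touches both round stop buttons at once. Then push the handle of the toggle clamp down, over centre, so that its pad holds the straightedge there. Leave the other things on the bench where they are.

Things in the scene. Friction and masses are not known exactly. Their poses are not given: they have to be found in the camera images.
- plate: Flat aluminium marking-out plate, 210 (x) x 240 (y) x 12 mm, fixed to the bench. Origin: centre of its underside; z up. Its working side, +x, points roughly away from the robot (position and yaw vary). The stops and the clamp stand on it; the clamp is near its -y (right-hand) side. A fixed lamp shade hangs low over the bench left of the plate (about x 0.45 to 0.65, y 0.33 to 0.58 m): keep the arm clear.
- stop_a: Round dark steel stop button, 16 mm across, 10 mm high, fixed on a scribed cross on the plate; the left one (+y of the plate). Origin: centre of its underside, on the plate's top.
- stop_b: The other, identical stop button (16 mm across, 10 mm high), fixed on the plate about 105 mm to the right of stop_a. The line from one to the other is not exactly parallel to the plate's sides: it changes from start to start by up to about 0.08 rad.
- straightedge: Steel straightedge, 0.2-0.4 kg: blade 40 (x) x 200 (y) x 6 mm; on it an upright dark rib to hold it by, 12 (x) x 80 (y) x 26 mm, centred at x 0, y +20 mm, top 32 mm above the underside. Origin: centre of the underside. Graduated edge: the long +x edge, 20 mm from the origin (28 mm from a stop's centre when touching), turned to the stops. Starts flat on the plate, slightly turned, 25-60 mm short.
- clamp_pad: Sprung rubber pad, 14 mm across, at the end of the clamp's arm, raised while the clamp is open. Closed, it presses down with about 6 N at x -11, y -80 mm of the plate: on the straightedge's bare -y end, if that touches both stops (no lengthwise move is needed). The clamp needs no adjustment. Origin: at the arm's end.
- clamp_handle (a joint): Angle of the toggle clamp's handle: 0 = open, handle 1.05 rad above level, pointing up and along plate +x, arm and pad raised; grows as the handle is pushed down; 1.08 = fully down on its stop (level). Past 1.0 it is over centre and locks. Light friction: it stays where left; a few N near its end close it. Starts at 0 to 0.1. The arm follows by linkage.
- handle_pivot (a point): Axis of the clamp's handle: its pivot, 46 mm above the bench top; the axis is level, along the plate's y. Fixed to the plate at x = +69, y = -80 mm of it. Keep the gripper clear of the glass shelf beyond (front edge at x 0.70 m, 0.16 m above the bench) and of the brush on the upright board to the right (x 0.6, y up to 0.01 m).
- handle_grip (a point): Point on the centre line of the handle's black grip, 60 mm from the pivot; the grip is 20 mm wide and 14 mm thick and reaches from 24 to 80 mm from the pivot.
- movement_post: Dark waisted cork post, 36 mm across, 48 mm high; a bystander. Origin: centre of its underside.
- oil_cup: Small white cup with a thin brown stick in it, 28 mm across, 58 mm high; a bystander. Origin: centre of its underside.
- loupe: Black eyeglass loupe, 35 mm across, 31 mm high; a bystander. Origin: centre of its underside.

How it is judged:
By the outcome, as a careful person would: the job done as asked, in the order asked, and still so for the second after the job is handed in, with the robot touching nothing.
It also fails if it takes over 48 s, if anything falls off the work surface, if the arm or the gripper's body presses on something with over 40 N, if the wrist force passes 120 N, or if a joint passes its speed limit or range.

## Working session

There is one attempt and no reset: what is moved stays moved. The work goes in short steps, Python scripts to look and compute and a tool call to move; the robot and the scene stay as the last step left them, time stands still between calls to the robot, and variables do not carry over. Pictures are saved under pics/ and viewed, about 8 in all and at most 12, crops included, and the job is handed in when it is done.

Besides the shell and the picture viewer there is one more tool, called after "Emit:" as name(argument=value, ...) on one line, values as JSON. apply_moves: Moves the arm, as the interface text tells. Its arguments: {"type":"object","properties":{"steps":{"type":"array"},"claw":{"type":"number"},"force":{"type":"number"}},"required":["steps"]}

```bash
mkdir -p pics; python3 - <<'E'
from workcell import telemetry, cams
import cv2,numpy as np
print(telemetry.observe())
for c in ("top","scene"):
    f=cams.grab_frame(c); cv2.imwrite(f"pics/{c}0.png",f["color"][:,:,::-1])
    print(c,f["mtx"],f["eye"],f["orientation"])
    for n in ("plate","stop_a","straightedge","clamp_pad","handle_pivot","handle_grip","movement_post","oil_cup","loupe"):
        print(n,[(np.round(d["uv"],1).tolist(),round(d["score"],2)) for d in cams.pinpoint(c,n)][:3])
E
```

```text
{'clock': 0.0, 'qpos': array([-1.28419308,  0.5220133 , -0.03630435,  1.59998972,  0.02120839,
        1.02110063, -0.1127699 ]), 'qd': array([-2.05598677e-03,  6.77869529e-05, -1.97787542e-03,  1.65171800e-04,
       -1.48685591e-03,  8.04432118e-04,  1.01140017e-03]), 'joint_efforts': array([-2.96123471e-03, -9.27084374e+01,  1.97891928e+00, -3.69932234e+01,
        1.77733734e-02,  8.18732340e-03, -3.66649840e-05]), 'position': array([0.21823405, 0.58530871, 0.23073299]), 'tool_rot': array([-3.14047112e+00,  9.87092588e-05,  2.78479367e+00]), 'force': array([-0.57948614,  0.04824276,  0.37225846]), 'moment': array([ 0.01590802,  0.01882919, -0.00454729]), 'grip_width': 0.0853158188958641}
top [[489.93489434   0.         254.53797868]
 [  0.         489.93489434 191.25207471]
 [  0.           0.           1.        ]] [0.40370543 0.22355462 1.16470397] [-3.03987499 -0.00461838 -1.55892839]
plate [([254.3, 219.0], 0.7), ([283.9, 184.1], 0.3)]
stop_a [([262.7, 211.6], 0.53), ([222.4, 214.7], 0.44)]
straightedge [([263.6, 248.0], 0.87)]
clamp_pad [([289.4, 207.2], 0.56)]
handle_pivot [([228.0, 137.8], 0.2)]
handle_grip [([278.8, 167.7], 0.52)]
movement_post [([226.2, 139.9], 0.51)]
oil_cup [([336.2, 206.8], 0.42)]
loupe [([165.9, 237.3], 0.5)]
scene [[407.17923776   0.         257.0444737 ]
 [  0.         407.17923776 193.88302538]
 [  0.           0.           1.        ]] [-0.0546213  -0.32096507  0.58525722] [-2.12793737 -0.01947941 -0.83092355]
plate [([226.9, 238.0], 0.88)]
stop_a [([283.4, 192.1], 0.45), ([206.2, 223.7], 0.43), ([244.5, 234.8], 0.42)]
straightedge [([215.2, 253.7], 0.86)]
clamp_pad [([261.3, 218.4], 0.61)]
handle_pivot [([276.7, 219.8], 0.58), ([261.9, 194.1], 0.16)]
handle_grip [([281.3, 194.8], 0.57), ([214.5, 249.9], 0.55)]
movement_post [([262.7, 193.8], 0.52)]
oil_cup [([305.2, 271.4], 0.56), ([212.9, 249.4], 0.38)]
loupe [([158.8, 210.3], 0.67)]
```

```bash
cat > h.py <<'E'
import cv2,numpy as np
from scipy.spatial.transform import Rotation as R
from workcell import telemetry, cams
def rot(o):
    o=np.asarray(o,float); return o if o.shape==(3,3) else R.from_euler('xyz',o).as_matrix()
def px2w(f,uv,z):
    uv=np.atleast_2d(uv); d=(np.linalg.inv(f["mtx"])@np.c_[uv,np.ones(len(uv))].T).T@rot(f["orientation"]).T
    e=np.asarray(f["eye"]); return e+d*((z-e[2])/d[:,2])[:,None]
def w2px(f,p):
    c=(np.atleast_2d(p)-f["eye"])@rot(f["orientation"]); q=c@f["mtx"].T; return q[:,:2]/q[:,2:]
E
python3 - <<'E'
import cv2
a=cv2.imread("pics/top0.png"); cv2.imwrite("pics/v1.png",cv2.resize(a[120:300,150:390],None,fx=3.3,fy=3.3,interpolation=cv2.INTER_CUBIC))
a=cv2.imread("pics/scene0.png"); cv2.imwrite("pics/v2.png",cv2.resize(a[130:310,120:360],None,fx=3.3,fy=3.3,interpolation=cv2.INTER_CUBIC))
E
```

```text
(no output)
```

View pics/v1.png

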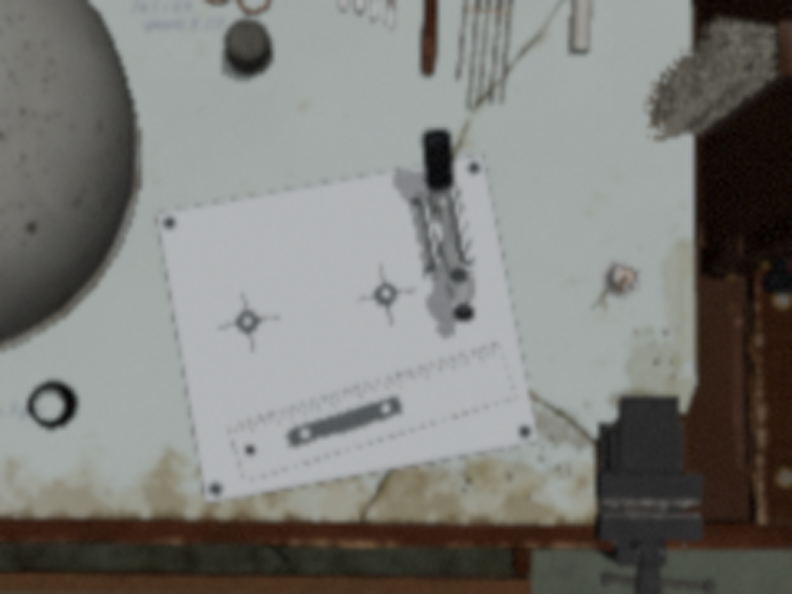

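View pics/v2.png

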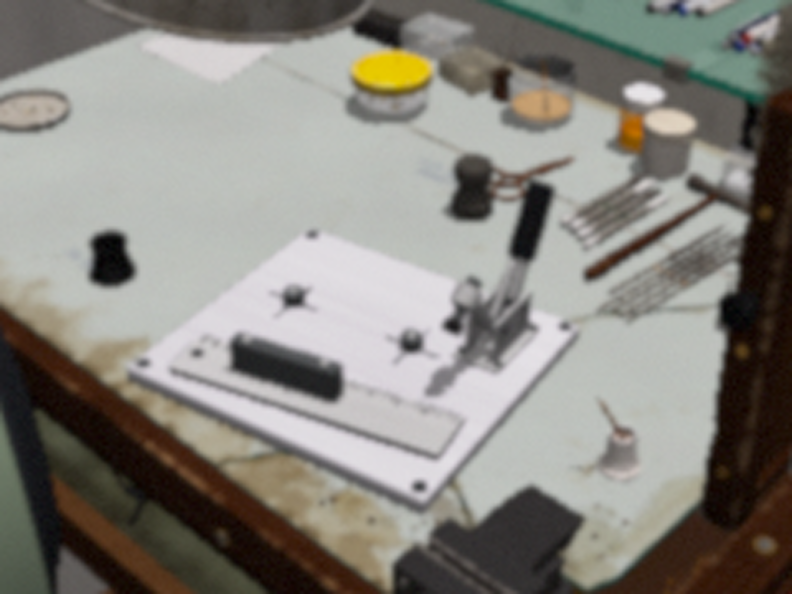

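The top crop shows stops at (247,321) and (386,294), the rib from about (290,438) to (400,404), and the plate corners at (157,215), (480,153), (535,440) and (205,500). The clamp stands upper right with its handle up, and the bystanders are all clear of the plate.

```bash
cat > m.py <<'E'
from h import *
f=cams.grab_frame("top")
c=lambda p:(np.array(p,float)+.5)/3.3-.5+[150,120]
pl=px2w(f,c([(157,215),(480,153),(535,440),(205,500)]),.012)[:,:2]
st=px2w(f,c([(247,321),(386,294)]),.022)[:,:2]
se=px2w(f,c([(228,430),(497,343),(517,398),(240,480)]),.018)[:,:2]
rib=px2w(f,c([(293,437),(398,405)]),.044)[:,:2]
ang=lambda v:np.arctan2(v[1],v[0])
P=pl.mean(0); 
print("plate",P,np.linalg.norm(np.diff(pl,axis=0),axis=1),"yaw",ang((pl[0]-pl[1]))-np.pi/2,ang(pl[1]-pl[2]))
print("stops",st,np.linalg.norm(st[0]-st[1]),"yaw",ang(st[0]-st[1])-np.pi/2)
print("se",se.mean(0),np.linalg.norm(np.diff(se,axis=0),axis=1),"yaw",ang(se[0]-se[1])-np.pi/2,ang(se[3]-se[2])-np.pi/2)
print("rib",rib,rib.mean(0),np.linalg.norm(rib[0]-rib[1]),"yaw",ang(rib[0]-rib[1])-np.pi/2)
E
python3 m.py
python3 - <<'E'
import cv2
a=cv2.imread("pics/top0.png"); cv2.imwrite("pics/v3.png",cv2.resize(a[200:270,210:315],None,fx=7.6,fy=7.6,interpolation=cv2.INTER_CUBIC))
E
```

```text
plate [0.45738547 0.22009064] [0.23648148 0.20863849 0.23690215] yaw 0.2037651221405148 0.1912509294576845
stops [[0.45937467 0.28897278]
 [0.47967378 0.19094658]] 0.10010589572545839 yaw 0.20419240229588742
se [0.39606843 0.20069656] [0.19967242 0.04114198 0.20337684] yaw 0.32335068432085645 0.2973462365647168
rib [[0.37890659 0.25463484]
 [0.40165824 0.18258177]] [0.39028242 0.2186083 ] 0.07555978867154928 yaw 0.30585433923824934
```

View pics/v3.png

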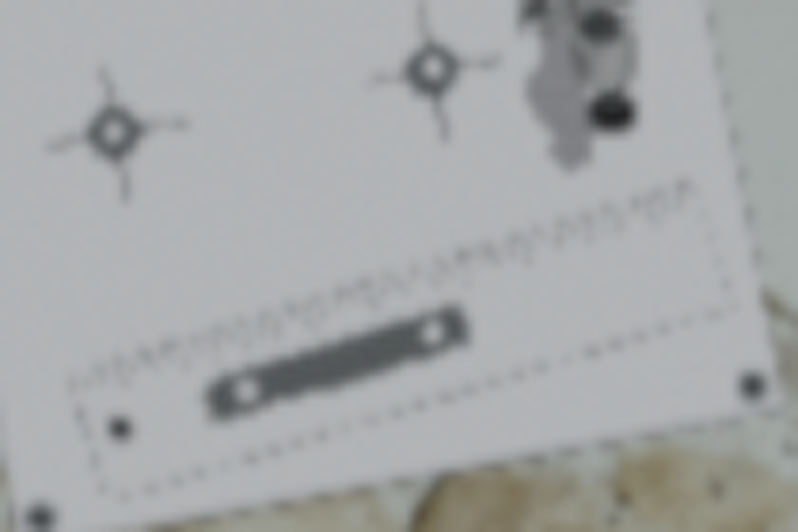

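```bash
cat >> h.py <<'E'
def shift(target,yaw,s=None):
    "tool-frame shift (cm) and turn from the present pose to target, tool down at yaw"
    s=s or telemetry.observe(); M=rot(s["tool_rot"]); d=M.T@(np.array(target)-s["position"])*100
    t=s["tool_rot"][2]-yaw; t=(t+np.pi)%(2*np.pi)-np.pi
    return np.round(np.r_[d,t],3)
E
cat > m2.py <<'E'
from h import *
f=cams.grab_frame("top")
c=lambda p:(np.array(p,float)+.5)/7.6-.5+[210,200]
ang=lambda v:np.arctan2(v[1],v[0])
st=px2w(f,c([(114,133),(433,69)]),.022)[:,:2]
se=px2w(f,c([(70,385),(690,180),(733,305),(108,495)]),.018)[:,:2]
rib=px2w(f,c([(210,404),(467,324)]),.044)[:,:2]
print("stops",st,np.linalg.norm(st[0]-st[1]),ang(st[0]-st[1])-np.pi/2)
print("se",se.mean(0),np.linalg.norm(np.diff(se,axis=0),axis=1),ang(se[0]-se[1])-np.pi/2,ang(se[3]-se[2])-np.pi/2)
print("rib",rib.mean(0),np.linalg.norm(rib[0]-rib[1]),"yaw",ang(rib[0]-rib[1])-np.pi/2)
# scene check
g=cams.grab_frame("scene")
k=lambda p:(np.array(p,float)+.5)/3.3-.5+[120,130]
print("scene stops",px2w(g,k([(293,292),(411,337)]),.022)[:,:2])
r=px2w(g,k([(234,340),(342,376)]),.044)[:,:2];print("scene rib",r,r.mean(0),ang(r[0]-r[1])-np.pi/2)
print("scene plate",px2w(g,k([(312,228),(578,325),(425,500),(130,370)]),.012)[:,:2].mean(0))
y=rib.mean(0); th=0.305
print("hover",shift([*y,.12],th+np.pi/2))
E
python3 m2.py
```

```text
stops [[0.45904663 0.28881349]
 [0.47990003 0.19113969]] 0.09987509432479376 0.21034239038224967
se [0.39667947 0.19999065] [0.20025627 0.04036201 0.19971563] 0.3298518787390936 0.30462571481673395
rib [0.38975146 0.21914856] 0.08044357396328412 yaw 0.3117695276087451
scene stops [[0.45944487 0.29002269]
 [0.47992258 0.19170856]]
scene rib [[0.37611778 0.25329719]
 [0.3993152  0.17500433]] [0.38771649 0.21415076] 0.2880499952502964
scene plate [0.45762975 0.21874789]
hover [-28.867 -28.352  11.129   0.909]
```

Emit:
apply_moves(steps=[[-2.9,-2.8,0,0.09],[-5.8,-5.7,0,0.18],[-8.7,-8.5,1,0.27],[-11.5,-11.3,2,0.36],[-14.4,-14.2,3,0.45],[-17.3,-17,4,0.54],[-20.2,-19.8,5,0.63],[-23.1,-22.7,6,0.72],[-26,-25.5,7,0.81],[-28.9,-28.4,8,0.91]], claw=0.3, force=40)

```text
clock: 1.98
position: [0.39, 0.218, 0.1515]
tool_rot: [3.141, -0.0, 1.871]
force: [2.2, 1.6, -0.3]
grip_width: 0.0596
```

```bash
python3 - <<'E'
from h import *
s=telemetry.observe();print(s["clock"],s["position"],s["tool_rot"],s["qpos"],s["grip_width"])
print(shift([.3895,.2185,.030],.31+np.pi/2,s))
E
```

```text
1.9833 [0.38996744 0.21799972 0.15148808] [ 3.14070224e+00 -2.50271448e-04  1.87087391e+00] [-0.82778059  0.37486306  0.23192073  2.13904136 -0.14119955  0.64070157
 -0.19798489] 0.0596142525988332
[ 5.9000e-02 -4.1000e-02  1.2149e+01 -1.0000e-02]
```

Emit:
apply_moves(steps=[[0,0,2,-0.01],[0,0,4,-0.01],[0,0,6,-0.01],[0,0,8,-0.01],[0,0,9.5,-0.01],[0,0,11,-0.01],[0,0,12,-0.01],[0,0,12.8,-0.01],[0,0,12.8,-0.01],[0,0,12.8,-0.01]])

```text
clock: 2.82
position: [0.3895, 0.2196, 0.0237]
tool_rot: [-3.141, 0.0, 1.885]
force: [0.3, 0.9, -0.2]
grip_width: 0.0596
```

```bash
python3 - <<'E'
from h import *
s=telemetry.observe();print(s["position"],s["tool_rot"],s["qpos"],s["force"])
f=cams.grab_frame("scene"); a=f["color"][:,:,::-1]
cv2.imwrite("pics/v4.png",cv2.resize(a[150:300,140:340],None,fx=4,fy=4,interpolation=cv2.INTER_CUBIC))
E
```

```text
[0.38946944 0.21961359 0.02372844] [-3.14140302e+00  8.63758013e-05  1.88463382e+00] [-0.73795202  0.63123409  0.11976269  2.19862655 -0.2240046   0.322898
 -0.11447123] [ 0.30767248  0.86999879 -0.15221044]
```

View pics/v4.png

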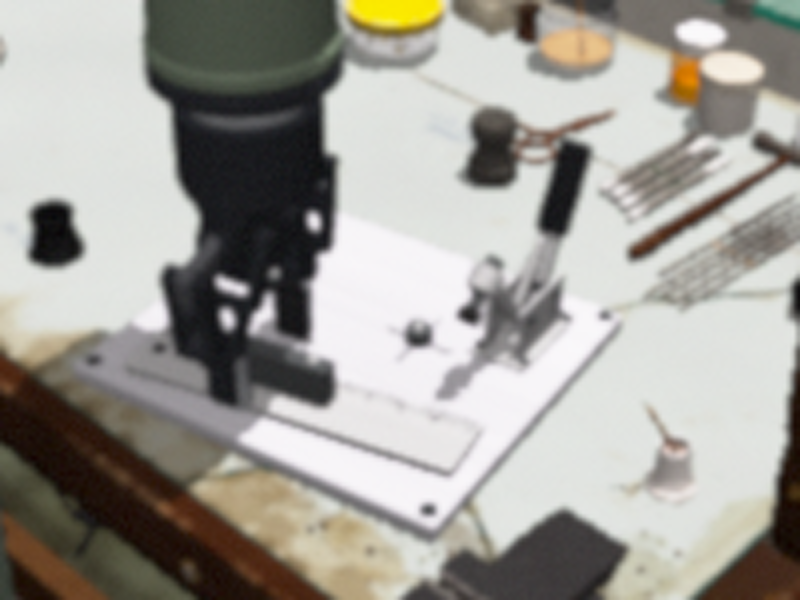

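The fingers at about (225,380) and (295,310) straddle the rib, whose visible end is near (330,380). Closing on it.

Emit:
apply_moves(steps=[[0,0,0,0],[0,0,0,0],[0,0,0,0],[0,0,0,0],[0,0,0,0],[0,0,0,0],[0,0,0,0],[0,0,0,0],[0,0,0,0],[0,0,0,0]], claw=1, force=30)

```text
clock: 3.7
position: [0.3897, 0.2199, 0.024]
tool_rot: [3.141, -0.0, 1.885]
force: [-0.3, -0.8, 9.5]
grip_width: 0.0117
```

```bash
python3 - <<'E'
from h import *
f=cams.grab_frame("top"); a=f["color"][:,:,::-1]
print(telemetry.observe()["moment"])
cv2.imwrite("pics/v5.png",cv2.resize(a[200:270,210:315],None,fx=7.6,fy=7.6,interpolation=cv2.INTER_CUBIC))
# plan
a_,b_=np.array([.4592,.2893]),np.array([.4799,.1914]); v=a_-b_; th=np.arctan2(v[1],v[0])-np.pi/2
n=np.array([np.cos(th),np.sin(th)]); t=np.array([-n[1],n[0]]); s=telemetry.observe(); p=s["position"][:2]
print("th",th,"rib line target dist along n:", (b_-.028*n)@n-p@n, "t coord",p@t, a_@t,b_@t)
for back in (.010,.0,):
    q=p+n*(((b_-.028*n)-p)@n-back); print(back,shift([*q,s["position"][2]],th+np.pi/2,s))
P=np.array([.4574,.2195]); y=.197; Rp=np.array([[np.cos(y),-np.sin(y)],[np.sin(y),np.cos(y)]])
print("pad",P+Rp@[-.011,-.08],"pivot",P+Rp@[.069,-.08],"pad t",(P+Rp@[-.011,-.08])@t,"pad n",((P+Rp@[-.011,-.08])-b_)@n)
E
```

```text
[-0.04623877  0.0904509   0.07470798]
th 0.20837120691086541 rib line target dist along n: 0.05431363717429416 t coord 0.13451810417933813 0.1880490474557337 0.08798456824357767
0.01 [-4.680e-01  4.407e+00  4.000e-03  1.060e-01]
0.0 [-5.730e-01  5.401e+00  5.000e-03  1.060e-01]
pad [0.46227102 0.13889434] pivot [0.54072367 0.15455259] pad t 0.040261493021221034 pad n -0.02810931992141752
```

Emit:
apply_moves(steps=[[0,0,-0.04,0],[-0.05,0.5,-0.04,0.01],[-0.1,1.0,-0.04,0.025],[-0.16,1.5,-0.04,0.04],[-0.21,2.0,-0.04,0.055],[-0.27,2.5,-0.04,0.07],[-0.32,3.0,-0.04,0.085],[-0.37,3.5,-0.04,0.1],[-0.44,4.1,-0.04,0.106],[-0.47,4.4,-0.04,0.106]])

```text
clock: 4.58
position: [0.4316, 0.2284, 0.0241]
tool_rot: [-3.138, 0.0, 1.778]
force: [-9.1, -1.8, 11.1]
grip_width: 0.0112
```

```bash
python3 - <<'E'
from h import *
s=telemetry.observe();print(s["position"],s["tool_rot"],s["force"],s["moment"],s["grip_width"])
f=cams.grab_frame("top"); a=f["color"][:,:,::-1]
cv2.imwrite("pics/v6.png",cv2.resize(a[185:265,205:315],None,fx=7.2,fy=7.2,interpolation=cv2.INTER_CUBIC))
E
```

```text
[0.43157157 0.22840918 0.02408982] [-3.13819192e+00  3.66538455e-04  1.77790418e+00] [-9.07743638 -1.75539839 11.11268853] [-0.45958815  2.06745159 -0.14863622] 0.011179783183221144
```

View pics/v6.png

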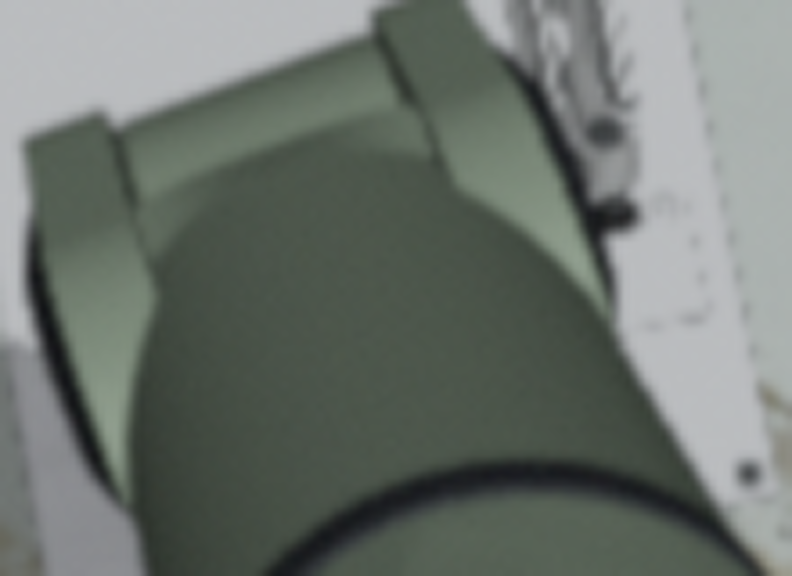

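The arm hides most of it, but the blade's right end (about (710,318)) has followed the gripper. Easing off the vertical load and continuing slowly.

Emit:
apply_moves(steps=[[0,0,-0.05,0],[0,0,-0.05,0],[0,0.1,-0.05,0],[0,0.2,-0.05,0],[0,0.3,-0.05,0],[0,0.4,-0.05,0],[0,0.5,-0.05,0],[0,0.6,-0.05,0],[0,0.6,-0.05,0],[0,0.6,-0.05,0]])

```text
clock: 5.47
position: [0.4386, 0.23, 0.0245]
tool_rot: [3.142, 0.0, 1.779]
force: [0.1, -0.1, -3.4]
grip_width: 0.0113
```

Emit:
apply_moves(steps=[[0,0,0.02,0],[0,0,0.02,0],[0,0.05,0.02,0],[0,0.1,0.02,0],[0,0.15,0.02,0],[0,0.2,0.02,0],[0,0.25,0.02,0],[0,0.3,0.02,0],[0,0.3,0.02,0],[0,0.3,0.02,0]])

```text
clock: 6.3
position: [0.4415, 0.2306, 0.0243]
tool_rot: [-3.142, 0.0, 1.779]
force: [0.1, 0.1, -3.5]
grip_width: 0.0114
```

```bash
python3 - <<'E'
from h import *
s=telemetry.observe();print(s["position"],s["tool_rot"],s["force"],s["moment"],s["grip_width"])
E
```

```text
[0.44152977 0.2306057  0.02428697] [-3.14157651e+00  2.82444132e-05  1.77870856e+00] [ 0.12119802  0.06332453 -3.54608052] [ 0.05637917 -0.01684245  0.0391026 ] 0.01137183200928613
```

Emit:
apply_moves(steps=[[0,0,0.03,0],[0,0,0.03,0],[0,0,0.03,0],[0,0.05,0.03,0],[0,0.1,0.03,0],[0,0.15,0.03,0],[0,0.2,0.03,0],[0,0.2,0.03,0],[0,0.2,0.03,0],[0,0.2,0.03,0]])

```text
clock: 7.13
position: [0.4416, 0.2306, 0.0241]
tool_rot: [-3.138, 0.0, 1.779]
force: [-13.3, -2.9, 16.4]
grip_width: 0.0113
```

```bash
python3 - <<'E'
from h import *
s=telemetry.observe();print(s["position"],s["tool_rot"],s["force"],s["moment"],s["grip_width"])
E
```

```text
[0.44158225 0.23062861 0.0240943 ] [-3.13796750e+00  2.29607556e-04  1.77912707e+00] [-13.33820441  -2.93699326  16.35603668] [-0.49039758  2.78894517 -0.04706277] 0.011335844923583142
```

Emit:
apply_moves(steps=[[0,0,-0.015,0],[0,0,-0.015,0],[0,0,-0.015,0],[0,0,-0.015,0],[0,0,-0.015,0],[0,0,-0.015,0],[0,0,-0.015,0],[0,0,-0.015,0],[0,0,-0.015,0],[0,0,-0.015,0]])

```text
clock: 7.97
position: [0.4435, 0.231, 0.0241]
tool_rot: [3.142, 0.0, 1.779]
force: [-0.3, -0.2, -3.3]
grip_width: 0.0114
```

```bash
python3 - <<'E'
from h import *
s=telemetry.observe();print(s["position"],s["tool_rot"],s["force"],s["moment"],s["grip_width"])
E
```

```text
[0.44349617 0.23103438 0.0241469 ] [3.14152756e+00 2.89183124e-05 1.77876874e+00] [-0.31930379 -0.16207901 -3.27137377] [0.00759414 0.03043542 0.01050654] 0.011432890033612851
```

Emit:
apply_moves(steps=[[0,0.05,0.005,0],[0,0.1,0.005,0],[0,0.15,0.005,0],[0,0.2,0.005,0],[0,0.25,0.005,0],[0,0.3,0.005,0],[0,0.3,0.005,0],[0,0.3,0.005,0],[0,0.3,0.005,0],[0,0.3,0.005,0]])

```text
clock: 8.8
position: [0.4447, 0.2313, 0.0241]
tool_rot: [-3.138, 0.0, 1.779]
force: [-13.6, -1.6, 13.7]
grip_width: 0.0115
```

```bash
python3 - <<'E'
from h import *
s=telemetry.observe();print(s["position"],s["tool_rot"],s["force"],s["moment"],s["grip_width"])
p=s["position"][:2];th=.2084;n=np.array([np.cos(th),np.sin(th)]);print("to go mm",1e3*((np.array([.4799,.1914])-p)@n-.028))
f=cams.grab_frame("scene"); a=f["color"][:,:,::-1]
cv2.imwrite("pics/v7.png",cv2.resize(a[190:270,160:270],None,fx=7.2,fy=7.2,interpolation=cv2.INTER_CUBIC))
E
```

```text
[0.44469357 0.23129616 0.02409282] [-3.13821647e+00  2.68587964e-04  1.77907868e+00] [-13.61006909  -1.55020976  13.74773924] [-0.49676158  2.79743007 -0.154581  ] 0.011506301009254398
to go mm -1.8096354848265577
```

View pics/v7.png

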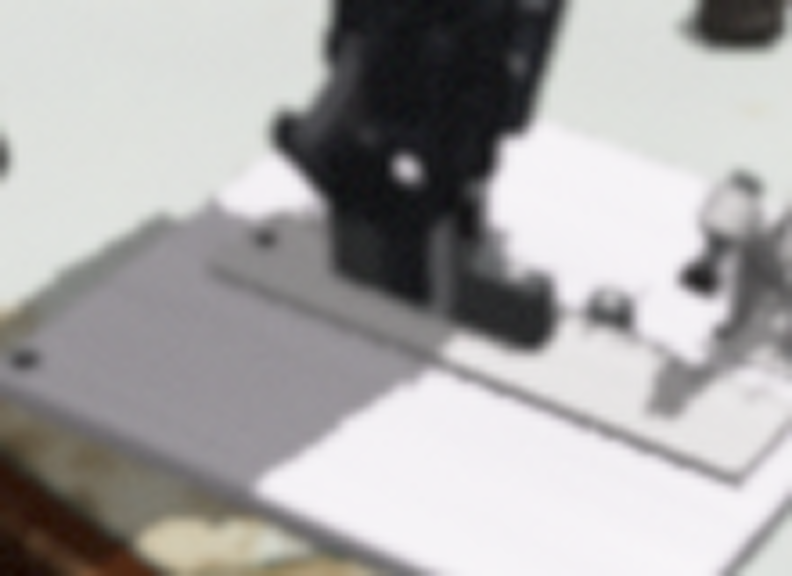

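Emit:
apply_moves(steps=[[0,0,-0.02,0],[0,0,-0.02,0],[0,0,-0.02,0],[0,0,-0.02,0],[0,0,-0.02,0],[0,0,-0.02,0],[0,0,-0.02,0],[0,0,-0.02,0],[0,0,-0.02,0],[0,0,-0.02,0]])

```text
clock: 9.68
position: [0.4448, 0.2313, 0.0241]
tool_rot: [-3.138, 0.0, 1.779]
force: [-11.2, -1.6, 6.9]
grip_width: 0.0116
```

```bash
cat > s.py <<'E'
from h import *
s=telemetry.observe();print(s["clock"],s["position"],s["tool_rot"],s["force"],s["moment"],s["grip_width"])
p=s["position"][:2];th=.2084;n=np.array([np.cos(th),np.sin(th)]);print("to go mm",1e3*((np.array([.4799,.1914])-p)@n-.028))
E
python3 s.py
```

```text
9.6833 [0.44479414 0.23130636 0.02411958] [-3.13833668e+00  3.27350244e-04  1.77903545e+00] [-11.20557676  -1.60302268   6.8953683 ] [-0.33323034  2.44553232 -0.06269039] 0.011645952532406686
to go mm -1.910137901149661
```

Emit:
apply_moves(steps=[[0,0.05,-0.01,0],[0,0.1,-0.01,0],[0,0.15,-0.01,0],[0,0.2,-0.01,0],[0,0.2,-0.01,0],[0,0.2,-0.01,0],[0,0.2,-0.01,0],[0,0.2,-0.01,0],[0,0.2,-0.01,0],[0,0.2,-0.01,0]])

```text
clock: 10.52
position: [0.4449, 0.2313, 0.0242]
tool_rot: [-3.135, 0.001, 1.779]
force: [-21.8, -3.6, 19.1]
grip_width: 0.0116
```

```bash
python3 s.py
```

```text
10.5167 [0.4449337  0.23130367 0.02418069] [-3.13481784e+00  6.37272755e-04  1.77941676e+00] [-21.77801669  -3.59010594  19.1248229 ] [-0.645463    4.90690573 -0.06562262] 0.011578723061031894
to go mm -2.04611954508397
```

Emit:
apply_moves(steps=[[0,-0.1,-0.01,0],[0,-0.1,-0.01,0.01],[0,-0.1,-0.01,0.02],[0,-0.1,-0.01,0.02],[0,-0.1,-0.01,0.02],[0,-0.1,-0.01,0.02],[0,-0.1,-0.01,0.02],[0,-0.1,-0.01,0.02],[0,-0.1,-0.01,0.02],[0,-0.1,-0.01,0.02]])

```text
clock: 11.35
position: [0.445, 0.2314, 0.0242]
tool_rot: [-3.137, 0.001, 1.76]
force: [-15.7, -2.3, 9.3]
grip_width: 0.0118
```

```bash
python3 s.py
```

```text
11.35 [0.44495267 0.23135821 0.02417241] [-3.13678100e+00  7.31773270e-04  1.76020401e+00] [-15.6593676   -2.30830614   9.33911074] [-0.4951995   3.29323209  0.5629324 ] 0.011847952515148892
to go mm -2.0759626697638907
```

Emit:
apply_moves(steps=[[0,0,0,-0.01],[0,0,0,-0.02],[0,0,0,-0.03],[0,0,0,-0.04],[0,0,0,-0.04],[0,0,0,-0.04],[0,0,0,-0.04],[0,0,0,-0.04],[0,0,0,-0.04],[0,0,0,-0.04]])

```text
clock: 12.18
position: [0.445, 0.2313, 0.0242]
tool_rot: [-3.137, 0.0, 1.798]
force: [-14.6, -1.1, 9.0]
grip_width: 0.0114
```

```bash
python3 s.py
```

```text
12.1833 [0.44500479 0.23132329 0.02420998] [-3.13676840e+00  3.06793313e-04  1.79839556e+00] [-14.55775839  -1.0680207    9.03842663] [-0.35488823  3.37100825 -0.6290677 ] 0.011378121855251893
to go mm -2.1197353736909683
```

Turning either way is resisted (about ±0.6 N m, neutral at yaw 1.779) and the position holds, so both stops bear. Returning to neutral, then releasing.

Emit:
apply_moves(steps=[[0,0,0,0.01],[0,0,0,0.02],[0,0,0,0.02],[0,0,0,0.02],[0,-0.04,0,0.02],[0,-0.08,0,0.02],[0,-0.08,0,0.02],[0,-0.08,0,0.02],[0,-0.08,0,0.02],[0,-0.08,0,0.02]])

```text
clock: 13.02
position: [0.4449, 0.2313, 0.0242]
tool_rot: [-3.138, 0.0, 1.779]
force: [-10.3, -1.1, 2.4]
grip_width: 0.0113
```

```bash
python3 s.py
```

```text
13.0167 [0.44491409 0.2313236  0.02418102] [-3.13818280e+00  3.99876592e-04  1.77913564e+00] [-10.25718049  -1.09813723   2.39545988] [-0.28331129  2.35580787 -0.12040963] 0.011263618241745559
to go mm -2.03105559357248
```

Emit:
apply_moves(steps=[[0,0,0,0],[0,0,0,0],[0,0,0,0],[0,0,0,0],[0,0,0,0],[0,0,-1,0],[0,0,-2.5,0],[0,0,-5,0],[0,0,-8,0],[0,0,-11,0]], claw=0.5)

```text
clock: 13.85
position: [0.4463, 0.2313, 0.1362]
tool_rot: [-3.141, 0.0, 1.778]
force: [0.2, 1.0, -0.2]
grip_width: 0.043
```

```bash
python3 s.py; python3 - <<'E'
from h import *
f=cams.grab_frame("scene"); a=f["color"][:,:,::-1]
cv2.imwrite("pics/v8.png",cv2.resize(a[170:280,150:300],None,fx=5.3,fy=5.3,interpolation=cv2.INTER_CUBIC))
P=np.array([.4575,.2193]); y=.197; Rp=np.array([[np.cos(y),-np.sin(y)],[np.sin(y),np.cos(y)]])
piv=P+Rp@[.069,-.08]
print("pivot pred px",w2px(f,[*piv,.046]))
for n in ("handle_pivot","handle_grip"): 
    for d in cams.pinpoint("scene",n)[:2]: print(n,d["uv"],d["score"])
print("top pivot",)
g=cams.grab_frame("top"); print(w2px(g,[*piv,.046]),[ (d["uv"],d["score"]) for d in cams.pinpoint("top","handle_grip")[:2]])
for q in (0,.1): 
    gp=np.r_[piv+Rp@[.06*np.cos(1.05-q),0],.046+.06*np.sin(1.05-q)]; print(q,gp,w2px(f,gp),w2px(g,gp))
E
```

```text
13.85 [0.44633678 0.23132469 0.13622042] [-3.14112670e+00  2.78242172e-04  1.77843570e+00] [ 0.18533095  1.02247377 -0.20298372] [ 0.03541697 -0.02319288  0.02694418] 0.043038518692523495
to go mm -3.423189144815833
pivot pred px [[274.49071641 218.58607017]]
handle_pivot [275.5, 216.9] 0.64
handle_grip [282.2, 193.0] 0.68
top pivot
[[283.07886906 181.70829881]] [([278.7, 169.6], 0.76)]
0 [0.5701005  0.16019592 0.09804539] [[281.82977514 193.46343802]] [[281.98337347 165.60930495]]
0.1 [0.57504961 0.1611837  0.09480493] [[282.79864294 193.68820509]] [[281.46150379 163.61176824]]
```

View pics/v8.png

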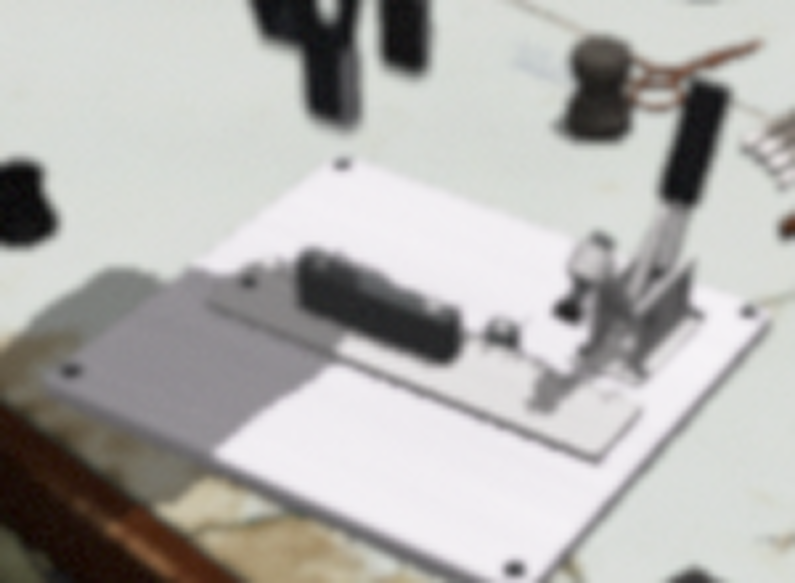

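The blade lies flat against the stops (right stop at about (503,330), edge along its foot), and the handle is upright near (695,145). Planning the handle push with shut fingers.

```bash
python3 - <<'E'
from h import *
P=np.array([.4575,.2193]); y=.197; Rp=np.array([[np.cos(y),-np.sin(y)],[np.sin(y),np.cos(y)]])
piv=P+Rp@[.069,-.08]; s=telemetry.observe()
def tgt(dx,z): return shift([*(piv+Rp@[dx,0]),z],y+np.pi/2,s)
print("piv",piv); print("start",tgt(.007,.125))
for ph in np.linspace(1.05,-.03,12):
    r=.062; print(round(ph,2),tgt(r*np.cos(ph)-.007*np.sin(ph)-.0145,.046+r*np.sin(ph)+.007*np.cos(ph)))
E
```

```text
piv [0.54082367 0.15435259]
start [-9.529  8.332  0.981  0.011]
1.05 [-9.533  8.659  3.155  0.011]
0.95 [-9.539  9.209  3.425  0.011]
0.85 [-9.545  9.729  3.749  0.011]
0.76 [-9.551 10.215  4.121  0.011]
0.66 [-9.556 10.662  4.54   0.011]
0.56 [-9.5600e+00  1.1066e+01  5.0000e+00  1.1000e-02]
0.46 [-9.5640e+00  1.1422e+01  5.4980e+00  1.1000e-02]
0.36 [-9.5680e+00  1.1729e+01  6.0280e+00  1.1000e-02]
0.26 [-9.5710e+00  1.1982e+01  6.5860e+00  1.1000e-02]
0.17 [-9.5730e+00  1.2179e+01  7.1650e+00  1.1000e-02]
0.07 [-9.5750e+00  1.2318e+01  7.7620e+00  1.1000e-02]
-0.03 [-9.5760e+00  1.2398e+01  8.3690e+00  1.1000e-02]
```

Emit:
apply_moves(steps=[[-1.5,1.2,0,0.01],[-3.5,3,0,0.01],[-5.5,4.8,0,0.01],[-7.5,6.6,0,0.01],[-9.5,8.3,0,0.01],[-9.5,8.3,0.5,0.01],[-9.5,8.3,1,0.01],[-9.5,8.3,1,0.01],[-9.5,8.3,1,0.01],[-9.5,8.3,1,0.01]], claw=1)

```text
clock: 14.93
position: [0.5468, 0.1566, 0.1243]
tool_rot: [-3.141, -0.0, 1.77]
force: [0.4, 0.0, 0.9]
grip_width: -0.0001
```

```bash
python3 s.py; python3 - <<'E'
from h import *
f=cams.grab_frame("scene"); a=f["color"][:,:,::-1]
cv2.imwrite("pics/v9.png",cv2.resize(a[140:260,210:360],None,fx=5,fy=5,interpolation=cv2.INTER_CUBIC))
E
```

```text
14.9333 [0.54676052 0.15657493 0.12433283] [-3.14083279e+00 -1.46978098e-04  1.76989360e+00] [0.4094022  0.01800847 0.91386193] [-0.01588531 -0.02013791  0.03818779] -0.00011359207441957148
to go mm -86.20874893368492
```

View pics/v9.png

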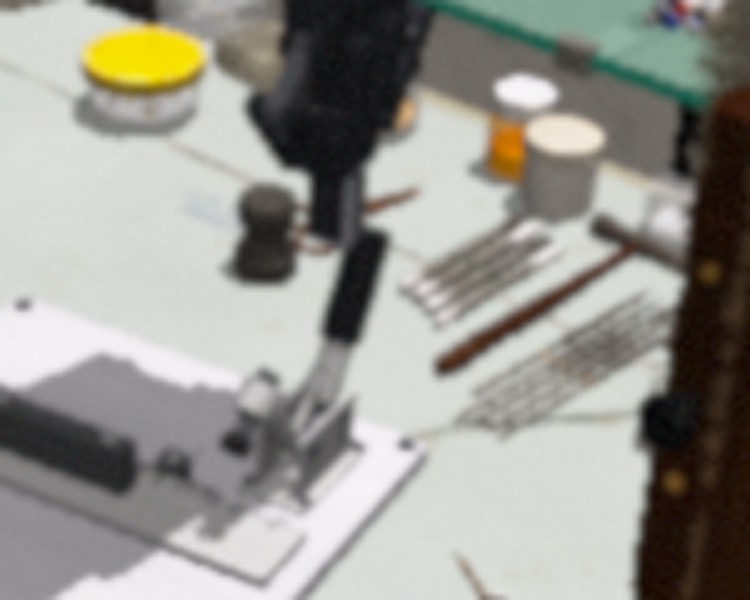

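The shut fingertips at about (340,230) hang just behind the handle's tip (370,240), on the robot side as planned. Pushing along the arc.

Emit:
apply_moves(steps=[[0,0,1,0],[0,0.2,1.9,0],[0,0.6,2.25,0],[0,1.1,2.55,0],[0,1.6,2.9,0],[0,2.1,3.3,0],[0,2.5,3.7,0],[0,2.9,4.2,0],[0,3.2,4.6,0],[0,3.4,5.0,0]])

```text
clock: 15.82
position: [0.5816, 0.1627, 0.0742]
tool_rot: [3.141, 0.0, 1.769]
force: [1.1, 0.3, 4.2]
grip_width: -0.0002
```

```bash
python3 s.py; python3 - <<'E'
from h import *
f=cams.grab_frame("scene"); a=f["color"][:,:,::-1]
cv2.imwrite("pics/v10.png",cv2.resize(a[140:260,210:360],None,fx=5,fy=5,interpolation=cv2.INTER_CUBIC))
E
```

```text
15.8167 [0.58157442 0.16265624 0.07423385] [3.14063891e+00 2.01822363e-05 1.76866830e+00] [1.1364649  0.28374724 4.23516084] [ 0.11057881 -0.34446075  0.0154415 ] -0.00015004379384259446
to go mm -121.52757248707464
```

View pics/v10.png

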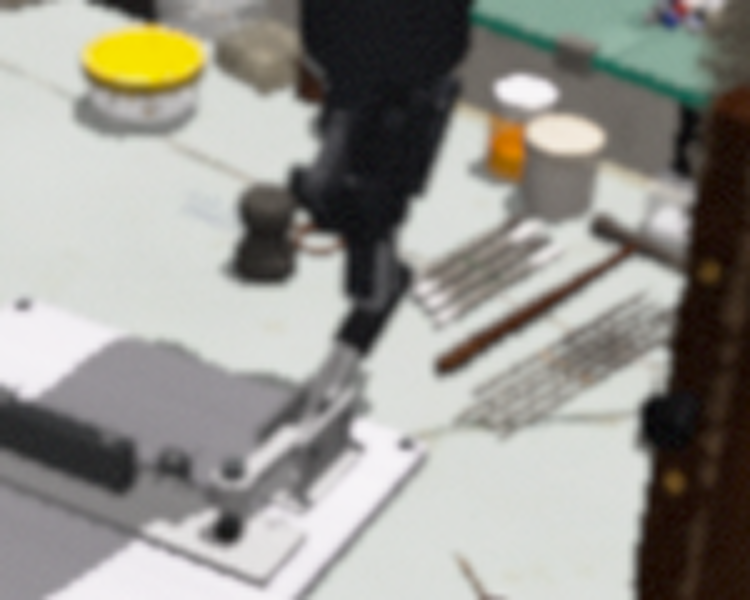

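The handle is going down under the fingertips (grip at about (380,300)) and the pad is now over the blade's bare end at (228,530). Continuing.

Emit:
apply_moves(steps=[[0,0.15,0.4,0],[0,0.25,0.8,0],[0,0.35,1.1,0],[0,0.4,1.4,0],[0,0.4,1.6,0],[0,0.4,1.75,0],[0,0.4,1.85,0],[0,0.4,1.95,0],[0,0.4,1.95,0],[0,0.4,1.95,0]])

```text
clock: 16.7
position: [0.5843, 0.1632, 0.0548]
tool_rot: [-3.141, 0.0, 1.769]
force: [0.6, -0.5, 2.2]
grip_width: 0.0001
```

Emit:
apply_moves(steps=[[0,0,0.05,0],[0,0,0.1,0],[0,0,0.13,0],[0,0,0.16,0],[0,0,0.19,0],[0,0,0.22,0],[0,0,0.22,0],[0,0,0.22,0],[0,0,0.22,0],[0,0,0.22,0]])

```text
clock: 17.53
position: [0.5846, 0.1633, 0.0527]
tool_rot: [-3.142, 0.0, 1.769]
force: [-0.1, 0.4, 0.8]
grip_width: 0.0002
```

Emit:
apply_moves(steps=[[0,0,0.04,0],[0,0,0.08,0],[0,0,0.11,0],[0,0,0.14,0],[0,0,0.17,0],[0,0,0.2,0],[0,0,0.2,0],[0,0,0.2,0],[0,0,0.2,0],[0,0,0.2,0]])

```text
clock: 18.37
position: [0.5849, 0.1634, 0.0514]
tool_rot: [3.141, -0.0, 1.769]
force: [-2.4, -0.9, 14.1]
grip_width: 0.0002
```

```bash
python3 s.py
```

```text
18.3667 [0.5848868  0.16337961 0.05143458] [ 3.14110122e+00 -1.93337088e-04  1.76867915e+00] [-2.42508653 -0.94517371 14.08118549] [-0.12539984  0.66073775 -0.02034389] 0.00017435176252863518
to go mm -124.91795242941474
```

The 14 N reaction means the handle is on its stop. Retreating straight up and then back towards the robot to uncover the view.

Emit:
apply_moves(steps=[[0,0,-0.5,0],[0,0,-2,0],[0,0,-4.5,0],[0,0,-7,0],[0,0,-9,0],[0,-3,-10,0],[0,-6,-10,0],[0,-9,-10,0],[0,-12,-10,0],[0,-15,-10,0]])

```text
clock: 19.2
position: [0.4359, 0.1334, 0.1508]
tool_rot: [-3.141, -0.0, 1.769]
force: [0.3, 0.4, -0.3]
grip_width: 0.0001
```

Emit:
apply_moves(steps=[[3,-2,0,0],[6,-4,0,0],[9,-6,0,0],[12,-8,0,0],[15,-9,0,0],[18,-10,0,0],[21,-10,0,0],[21,-10,0,0],[21,-10,0,0],[21,-10,0,0]])

```text
clock: 20.03
position: [0.2982, 0.3195, 0.1507]
tool_rot: [-3.141, 0.001, 1.769]
force: [-1.0, -1.0, 0.4]
grip_width: -0.0
```

```bash
python3 s.py; python3 - <<'E'
from h import *
f=cams.grab_frame("top"); a=f["color"][:,:,::-1]
g=cams.grab_frame("scene"); b=g["color"][:,:,::-1]
cv2.imwrite("pics/v11.png",cv2.resize(a[165:265,205:315],None,fx=6,fy=6,interpolation=cv2.INTER_CUBIC))
cv2.imwrite("pics/v12.png",cv2.resize(b[170:280,150:300],None,fx=5.3,fy=5.3,interpolation=cv2.INTER_CUBIC))
for n in ("movement_post","oil_cup","loupe"): print(n,cams.pinpoint("top",n)[:1],cams.pinpoint("scene",n)[:1])
E
```

```text
20.0333 [0.29820479 0.31949174 0.15069409] [-3.14121216e+00  6.26555551e-04  1.76877484e+00] [-0.9859199  -1.00020494  0.4001846 ] [-0.03474015 -0.03627422 -0.02917245] -1.528987542359966e-05
to go mm 123.26239762040447
movement_post [{'uv': [222.4, 216.3], 'score': 0.66}] [{'uv': [264.4, 194.2], 'score': 0.67}]
oil_cup [{'uv': [334.5, 207.0], 'score': 0.66}] [{'uv': [304.7, 271.5], 'score': 0.59}]
loupe [{'uv': [164.7, 240.6], 'score': 0.58}] [{'uv': [154.3, 211.4], 'score': 0.44}]
```

View pics/v11.png

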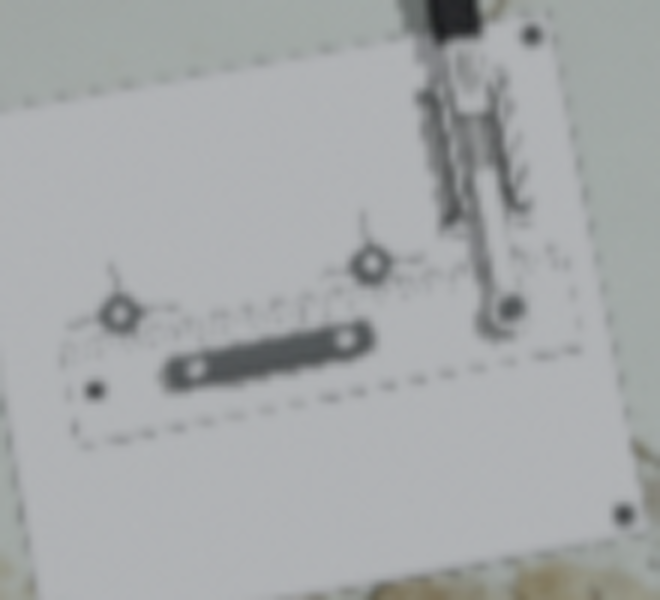

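View pics/v12.png

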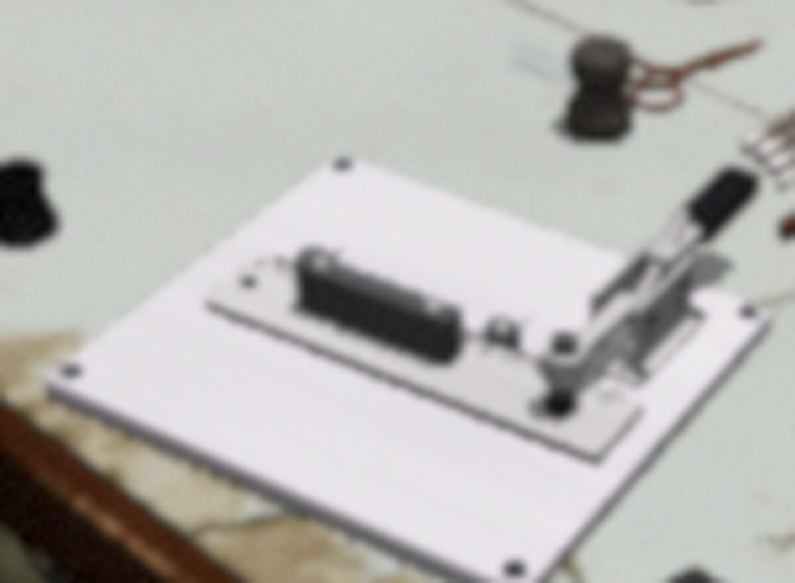

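The top view shows the rib axis parallel to the stop line: slope 0.203 against 0.2005, and perpendicular distances of 71 px at both stops (120,314) and (371,263). In the scene view the pad at (555,403) presses on the bare end and the handle is level. The blade corners have not moved since before clamping.

```bash
python3 -c "
from workcell import workorder; print(workorder.job_done())"
```

```text
the job is handed in; nothing more can be done
None
```

I slid the straightedge against both stop buttons and closed the toggle clamp on it, then handed the job in at about 20 s of the 48 s allowed. No verdict is reported.

**Straightedge:** I gripped it by its rib, turned it parallel to the stops and slid it up to them. At contact, turning the grip either way met an even resistance of about ±0.6 N m while the position held, so both stops were bearing. In the final top view the rib's distance to the two stops is equal to within about 0.3 mm, and its slope matches the stop line (0.203 against 0.2005).

**Clamp:** I pushed the handle down with shut fingers until it met its stop, where the reaction was 14 N. In the final pictures the handle is level, the pad presses on the blade's bare end, and the blade has not shifted since before clamping. The arm stands clear, touching nothing.

**Checks that disagreed or were weak:**
- **Lift:** During part of the slide the wrist force showed the blade's weight carried by the gripper, a lift of about 0.1–0.3 mm at most. I lowered it again before contact.
- **Stop positions:** My image measurements put contact about 2 mm short of where it came, and gave a stop spacing of 100 mm rather than about 105 mm. I relied on the contact forces instead.
- **Bystanders:** The last top-camera detection of the cork post was false, at (222,216), which is on a stop button. The scene view shows the post where it was. The cup was detected within 2 pixels of its first position in both views; the loupe's last detections were 3 to 5 pixels off its first, which I put down to detector scatter.

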